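Hold the wooden clip gaping around the edge of a print

TASK

Take the wooden spring clip off the rim of the photo box by squeezing its handles so that its jaws open, and bring it over to the mounted print that stands in the wooden block. Lower the open jaws over the middle of the print's top edge, until the edge is well inside the mouth with free air on both sides and above, and finish there, still squeezing and holding the clip gaping upright around the card, so that I can slip a second sheet in behind it: do not let it close on the card or let go of it. Do not knock the print or disturb the other things on the table.

Things in the scene. Friction and masses are not known exactly. Their poses are not given: they have to be found in the camera images.
- clip: large wooden clothes-peg style spring clip, 90 x 22 mm, 56 g, standing jaws-down on the near rim of the photo box, jaws 15 mm over it. Origin on the axis of its steel coil (pivot, radius 4 mm); z up through the handles; y along the pivot and the rim; x the way the jaws open and the handles are squeezed. Same both ways round. Handles 9 mm thick reach 50 mm above the pivot, jaws 40 mm below
- clip_mouth (a point): point midway between the clip's two jaw tips, 40 mm below the pivot; axes as the clip's. Right open, the jaw gap is 17 mm at the tips, 13 mm at 15 mm inside and 9 mm at 25 mm inside; the coil ends the mouth 36 mm inside
- clip_arm1 (a joint): angle of one arm from closed, rad: 0 jaw tips touch, 0.065 on the rim, 0.22 squeezed right open (stop). Both arms turn equally; the spring shuts them. Over the outsides the handles are 35 mm wide at the top at the start, and 20 mm and parallel when right open. Squeezing needs 4 N at first, 6 to 9 N to hold right open: the lightest grip does it
- clip_arm2 (a joint): the same for the other arm
- box: open plywood photo box holding a stack of prints, fixed to the table; 130 mm along x, 190 mm along y, 60 mm high, walls 5 mm thick. Origin under its centre, z up; the clip sits on the rim of its -x wall (the side nearer the robot). The prints inside stay below the rim
- print: small mounted print: a stiff card 3 mm thick and 178 mm wide standing upright in the slot of an oak block (60 x 200 x 24 mm), card and block being one piece of about 0.55 kg, loose on the table. Origin under the block's centre; x is square to the card's faces, y along its top edge, z up; top edge 145 mm above the table
- print_edge (a point): middle of the top edge of the print's card; axes as the print's
- cactus: bystander: small cactus in a white pot, 68 mm across, 111 mm high; origin under its centre
- candle: bystander: candle in an amber glass, 70 mm across, 80 mm high; origin under its centre
- mug: bystander: blue mug, 82 mm across, 92 mm high; origin under its centre
- tape: bystander: roll of paper tape lying flat, 80 mm across, 24 mm high; origin under its centre
- glue: bystander: white glue bottle, 42 mm across, 125 mm high; origin under its centre
- loupe: bystander: black magnifying loupe, 44 mm across, 48 mm high; origin under its centre
- frame: bystander: black picture frame, 150 mm wide, 200 mm high, leaning on its rear strut; origin under its middle

How it is judged:
By the outcome, as a careful person would: the job done as asked, in the order asked, and still so for the second after the job is handed in, while the arm keeps its last pose, push and grip.
It also fails if it takes over 43 s, if anything falls off the work surface, if the arm or the gripper's body presses on something with over 40 N, if the wrist force passes 120 N, or if a joint passes its speed limit or range.

ROBOT

A 7-joint arm with a two-finger parallel gripper is mounted at the origin on the work surface. World frame = base frame: x ahead of the robot, y to its left, z up, the work surface at z = 0. Lengths are in mm, angles in rad, forces in N, time in s.
With the tool pointing down it reaches from about 425 to 825 mm from the base axis. Payload 3.6 kg.
Tool frame: the origin (TCP) lies midway between the tips of the shut fingers; the grasp point (between the pads) lies 19 mm behind it; z points along the fingers, y is the line along which they close (so a half turn about z gives the same grasp; the last joint's range is limited). The gripper opens to 85 mm and grips with 20 to 120 N. Pads are 22 mm wide; open, the fingers measure 114 mm over their backs; the gripper's body (76 mm by 85 mm) begins 54 mm behind the grasp point. The pads swing forward as they close: fully open they stand 13 mm farther back than shut.
Start: joints at [1.123, 0.615, -0.013, 1.423, 0.008, 1.103, -0.04], TCP at [266.12, -592.995, 231.297] pointing down, gripper open.
Joint ranges: [-3.12, 3.12], [-0.3, 2.06], [-1.34, 1.32], [0.26, 2.42], [-1.36, 4.5], [0.01, 1.98], [-2.84, 2.84]. Speed limits (rad/s): [2.79, 2.79, 3.14, 3.14, 3.14, 3.14, 3.14].

INTERFACE

Orientations are given as a 3x3 rotation matrix whose columns are the frame's x, y, z axes.
In Python, from rig import get_state, imaging, ticket gives the robot as it stands. The module is installed in compiled form; this text tells all that it offers.
- The arm moves only by the shell command python3 -m jog 'ROWS'. ROWS is JSON, a list of rows, each an object of numbers: "rx", "ry", "rz": the turn, a rotation vector about the tool's x, y, z as a fraction of full scale; "dx", "dy", "dz": the shift along the tool's x, y, z as a fraction of full scale; "grip": the opening, from 0 (shut) to 1 (fully open). In form: [{"rx": .., "ry": .., "rz": .., "dx": .., "dy": .., "dz": .., "grip": ..}, ...]. A call has 1 to 10 rows; each row is the pose to reach, as a shift and turn from the pose commanded when the call began, along the tool's axes at that moment; what a row does not reach only later rows make up. Full scale, the value 1, is 0.2 m for a shift and 90 degrees for a turn. A row lasts 1/8 s, in which the tool goes at most 62.5 mm and 10.7 degrees, less where a joint would pass 70% of its speed; a pose out of reach is approached as far as the arm can. A call with a number of a shift or a turn outside -1 to 1 is refused whole. A call with a gripper value outside its range is refused whole. The fingers move at their own pace and stop on an object; the grip force is fixed at half the most. Time passes only in rows, so rows that repeat a pose let the fingers close. It gives the time, the measured TCP pose, the force, the opening and the grip force at its end, in the units of the state.
- get_state(): the state, without advancing time (a new reading comes with each control period).
- imaging.camera(name): name is "scene" or "top"; returns a dict with "img" (384x512x3 uint8, red, green, blue), "vfov" (degrees; the focal length in pixels is half the picture's height over the tangent of half this angle, whatever the lens; pixels are square), "cx", "cy" (the principal point, pixels), "T" (4x4, takes a point from camera to world coordinates). Camera axes: x right, y down, z forward; pixel columns grow to the right and rows downward; lengths in mm; the calibration is good to about 2 mm. A picture is of the moment at which its call begins. There is no depth.
- ticket.hand_in(): hands the job in; it is judged then, once.
The state is a dict: "clock": time; "q": joint angles; "qvel": joint speeds; "joint_efforts": joint torques, N m; "eef_pos": TCP position; "orientation": TCP orientation; "wrist_force": force on the tool from outside, world axes, zero at the start; "wrist_torque": the same for the moment, N m; "width": opening from 0.0 (shut) to 1.0 (fully open); "finger_force": force on a finger pad.
Only numpy, scipy, OpenCV 4.12 (cv2) and the standard library are available. Lean on these libraries where they do the work, as an engineer would, in place of code of your own. Each camera call takes 0.05 s, during which the arm holds its last target. There are 200 camera calls.

## Working session

There is one attempt and no reset: what is moved stays moved. The work goes in short steps, Python scripts to look and compute and a shell command to move; the robot and the scene stay as the last step left them, time stands still between calls to the robot, and variables do not carry over. Pictures are saved under pics/ and viewed, at most 10 in all, crops included, and the job is handed in when it is done.

```bash
mkdir -p pics; python3 - <<'E'
from rig import get_state, imaging
import cv2, numpy as np, pickle
d={}
for n in("scene","top"):
    c=imaging.camera(n); d[n]=c
    cv2.imwrite(f"pics/{n}0.png",cv2.resize(c["img"][:,:,::-1],(800,600),interpolation=cv2.INTER_CUBIC))
    print(n,c["vfov"],c["cx"],c["cy"],np.round(c["T"],3).tolist(),c["img"].shape)
pickle.dump(d,open("c0.pkl","wb"))
print(get_state())
E
```

```text
scene 45.093811052360465 259.4873659697197 190.38532761409186 [[-0.574, 0.71, -0.408, 1089.881], [0.819, 0.492, -0.295, 327.187], [-0.008, -0.504, -0.864, 1285.364], [0.0, 0.0, 0.0, 1.0]] (384, 512, 3)
top 44.76048366640971 252.8448178468853 196.7480620920895 [[0.019, -0.991, 0.133, 356.296], [-1.0, -0.019, 0.001, -87.513], [0.002, -0.133, -0.991, 1551.151], [0.0, 0.0, 0.0, 1.0]] (384, 512, 3)
{'clock': 0.1, 'q': array([ 1.12248671,  0.61582908, -0.01262835,  1.42477423,  0.00809428,
        1.10337682, -0.04037941]), 'qvel': array([-0.0006821 , -0.00303746, -0.00017131, -0.00372366, -0.0016374 ,
       -0.0001121 , -0.00146489]), 'joint_efforts': array([ 7.14519701e-04, -4.70382249e+01,  2.60439478e-01, -1.71569878e+01,
        1.01830484e-02,  5.89614458e-03, -8.02709259e-07]), 'eef_pos': array([ 265.8506965 , -592.3841605 ,  230.23788215]), 'orientation': array([[ 9.12311304e-01,  4.09496200e-01, -9.73103637e-04],
       [ 4.09497356e-01, -9.12308828e-01,  2.12545874e-03],
       [-1.74037637e-05, -2.33756340e-03, -9.99997268e-01]]), 'wrist_force': array([ 0.02011532, -0.06281478, -0.80358775]), 'wrist_torque': array([-0.01695736,  0.02834807, -0.02129552]), 'finger_force': 0.0, 'width': 0.9987899383896428}
```

View both.

View pics/scene0.png

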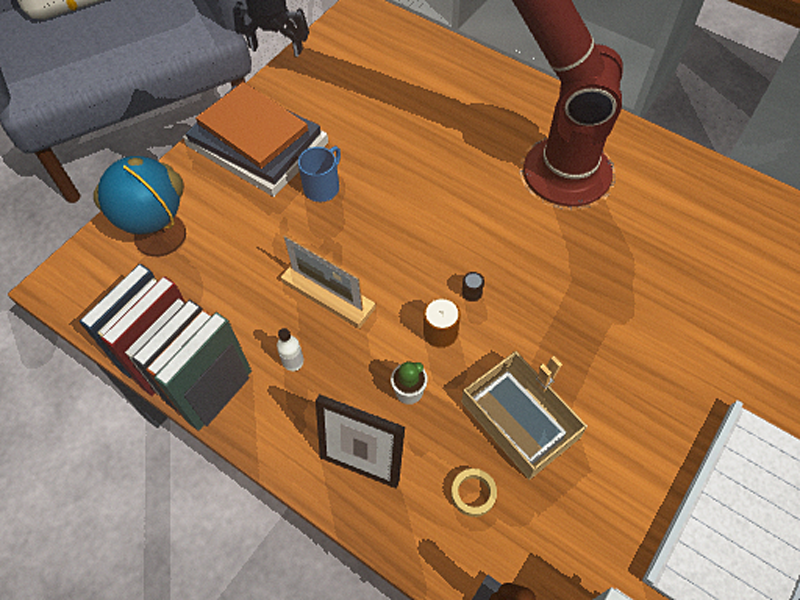

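View pics/top0.png

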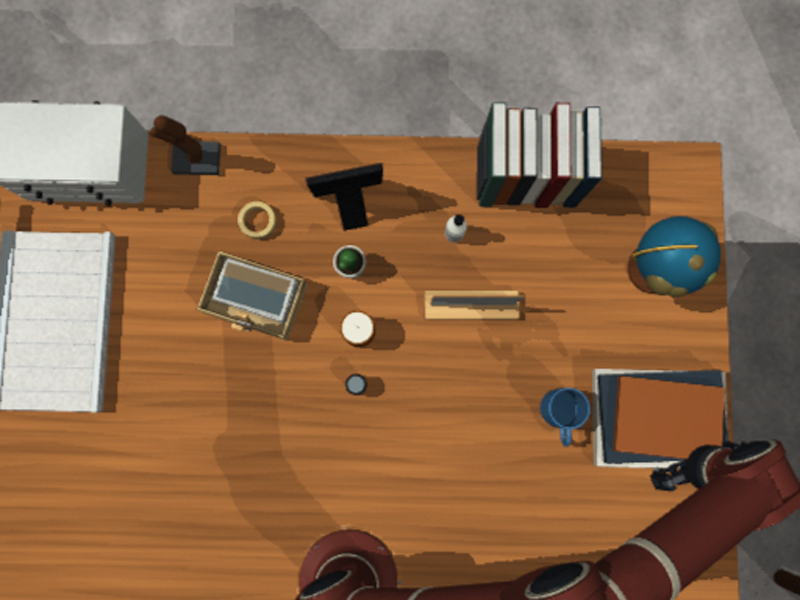

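```bash
python3 - <<'E'
import cv2, numpy as np, pickle
d=pickle.load(open("c0.pkl","rb"))
def crop(n,x,y,w=100,h=75):
    return cv2.resize(d[n]["img"][y:y+h,x:x+w,::-1],(400,300),interpolation=cv2.INTER_NEAREST)
a=np.vstack([np.hstack([crop("scene",290,222),crop("top",115,155)]),np.hstack([crop("scene",165,140),crop("top",255,160)])])
cv2.imwrite("pics/comp.png",a)
E
```

```text
(no output)
```

View pics/comp.png

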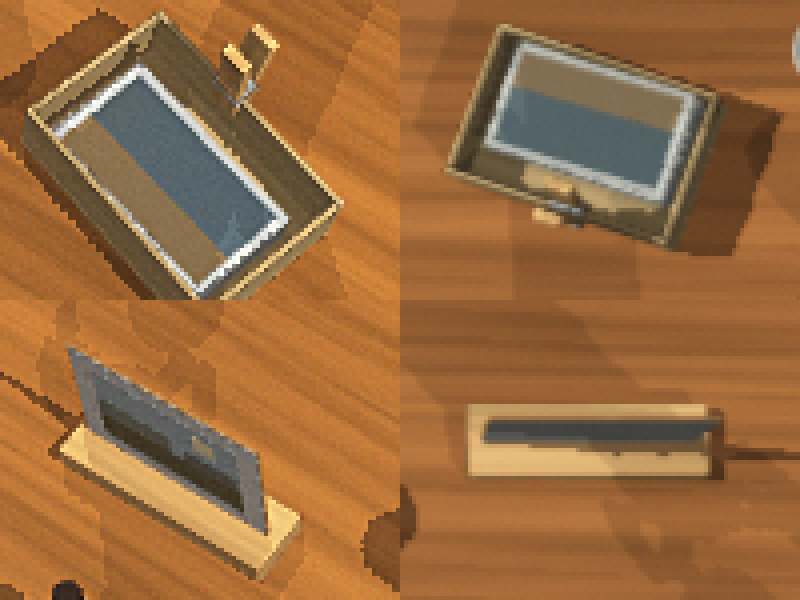

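```bash
cat > h.py <<'E'
import numpy as np, pickle
d=pickle.load(open("c0.pkl","rb"))
OFF={"sc":("scene",290,222,0,0),"tc":("top",115,155,400,0),"sp":("scene",165,140,0,300),"tp":("top",255,160,400,300)}
def full(k,u,v):
    n,x,y,a,b=OFF[k]; return n,x+(u-a)/4-.5,y+(v-b)/4-.5
def ray(n,u,v,D=None):
    c=(D or d)[n]; f=c["img"].shape[0]/2/np.tan(np.radians(c["vfov"]/2)); T=np.array(c["T"])
    r=T[:3,:3]@np.array([(u-c["cx"])/f,(v-c["cy"])/f,1]); return T[:3,3],r/np.linalg.norm(r)
def plane(n,u,v,z):
    o,r=ray(n,u,v); return (o+r*(z-o[2])/r[2])
def tri(a,b):
    (o1,r1),(o2,r2)=ray(*a),ray(*b)
    s=np.linalg.lstsq(np.c_[r1,-r2],o2-o1,rcond=None)[0]
    p,q=o1+s[0]*r1,o2+s[1]*r2; return np.round((p+q)/2,1),round(np.linalg.norm(p-q),1)
E
python3 - <<'E'
from h import *
P=lambda *a:full(*a)
print("box tri: near-right.. ")
B={}
for n,s,t in[("A",(163,14),(670,245)),("B",(341,204),(447,170)),("D",(28,110),(718,95))]:
    B[n]=tri(P("sc",*s),P("tc",*t)); print(n,B[n])
for t in[(670,245),(447,170),(500,25),(718,95)]: print("top z60",plane(*P("tc",*t),60).round(1))
print("block top-plane z24")
for k,t in[("tp",(468,404)),("tp",(712,404)),("tp",(712,474)),("tp",(468,476)),("sp",(300,518)),("sp",(262,570)),("sp",(62,448))]: print(k,plane(*P(k,*t),24).round(1))
print("card top",tri(P("sp",70,348),P("tp",720,421)),tri(P("sp",260,453),P("tp",485,421)))
print("clip tops", tri(P("sc",237,57),P("tc",554,187)),tri(P("sc",266,34),P("tc",546,215)))
print("coil",tri(P("sc",241,95),P("tc",565,210)))
E
```

```text
box tri: near-right.. 
A (array([488.7, 143.5,  56.8]), np.float64(6.9))
B (array([546.3, 322. ,  63.2]), np.float64(1.8))
D (array([611.3, 106.4,  64.4]), np.float64(2.5))
top z60 [489.9 140.   60. ]
top z60 [547.1 322.1  60. ]
top z60 [667.  285.5  60. ]
top z60 [612.7 105.9  60. ]
block top-plane z24
tp [ 599.6 -147.1   24. ]
tp [ 603.5 -349.4   24. ]
tp [ 545.1 -349.2   24. ]
tp [ 539.5 -148.    24. ]
sp [ 540.1 -147.6   24. ]
sp [ 594.2 -144.3   24. ]
sp [ 596.8 -343.5   24. ]
card top (array([ 571. , -334.6,  140.8]), np.float64(1.9)) (array([ 567.1, -155.8,  149.1]), np.float64(1.1))
clip tops (array([526. , 217.2, 138.8]), np.float64(2.2)) (array([503. , 223.3, 142.9]), np.float64(2.3))
coil (array([515.5, 225.2,  65.6]), np.float64(2.0))
```

```bash
cat >> h.py <<'E'
from scipy.spatial.transform import Rotation as Ro
def go(p,yaw):  # yaw of tool y in world, deg; prints deltas in move units
    from rig import get_state
    s=get_state(); R=np.array(s["orientation"]); y=np.array([np.cos(np.radians(yaw)),np.sin(np.radians(yaw)),0]); z=np.array([0,0,-1.])
    G=np.c_[np.cross(y,z),y,z]
    print("d",np.round(R.T@(np.array(p)-s["eef_pos"])/200,3),"r",np.round(Ro.from_matrix(R.T@G).as_rotvec()/(np.pi/2),3),"t",s["clock"],"pos",s["eef_pos"].round(1),"F",s["wrist_force"].round(1),"w",round(s["width"],3),"q",s["q"].round(2))
E
python3 - <<'E'
from h import *
for k,t in[("sc",(237,57)),("tc",(554,187)),("sc",(266,34)),("tc",(546,215))]: print(k,plane(*full(k,*t),135).round(1))
for k,t in[("sc",(241,95)),("tc",(565,210))]: print("coil",k,plane(*full(k,*t),85).round(1))
for k,t in[("sp",(70,348)),("sp",(260,453)),("tp",(720,421)),("tp",(485,421))]: print(k,plane(*full(k,*t),145).round(1))
# bystanders rough top px
for n,u,v,z in[("candle",357,328,80),("loupe",356,384,48),("mug",565,407,92),("glue",457,220,125),("cactus",349,260,105)]: print(n,plane("top",u*.64,v*.64,z).round(0))
go([420,-430,280],-40); go([520,220,200],-17)
E
```

```text
sc [524.7 215.8 135. ]
tc [526. 219. 135.]
sc [498.3 223.6 135. ]
tc [504.3 224.  135. ]
coil sc [524.1 227.7  85. ]
coil tc [513.8 220.2  85. ]
sp [ 572.5 -331.3  145. ]
sp [ 565.5 -158.1  145. ]
tp [ 571.  -334.7  145. ]
tp [ 567.4 -155.6  145. ]
candle [510. -10.  80.]
loupe [397.  -9.  48.]
mug [ 359. -427.   92.]
glue [ 727. -207.  125.]
cactus [645.   9. 105.]
d [ 1.036 -0.426 -0.248] r [-0.001 -0.    -0.287] t 0.1 pos [ 265.9 -592.4  230.2] F [ 0.  -0.1 -0.8] w 0.999 q [ 1.12  0.62 -0.01  1.42  0.01  1.1  -0.04]
d [ 2.823 -3.185  0.159] r [-0.001 -0.001 -0.543] t 0.1 pos [ 265.9 -592.4  230.2] F [ 0.  -0.1 -0.8] w 0.999 q [ 1.12  0.62 -0.01  1.42  0.01  1.1  -0.04]
```

```bash
python3 -m jog '[{"dx":0.3,"dy":-0.1,"dz":-0.25,"rz":-0.1},{"dx":1.0,"dy":-0.43,"dz":-0.25,"rz":-0.29},{"dx":1.0,"dy":-0.43,"dz":-0.25,"rz":-0.29},{"dx":1.0,"dy":-0.43,"dz":-0.25,"rz":-0.29},{"dx":1.0,"dy":-0.43,"dz":-0.25,"rz":-0.29}]'; python3 -c "
from h import *
go([500,-230,280],-17)"
```

```text
d [ 1.81  -1.174 -0.246] r [-0.001 -0.001 -0.543] t 0.1 pos [ 265.9 -592.4  230.2] F [ 0.  -0.1 -0.8] w 0.999 q [ 1.12  0.62 -0.01  1.42  0.01  1.1  -0.04]invalid input at $[0]: expected keys rx, ry, rz, dx, dy, dz, grip
```

All keys are needed.

```bash
python3 -m jog '[{"rx":0,"ry":0,"rz":-0.1,"dx":0.3,"dy":-0.1,"dz":-0.25,"grip":1},{"rx":0,"ry":0,"rz":-0.29,"dx":1.0,"dy":-0.43,"dz":-0.25,"grip":1},{"rx":0,"ry":0,"rz":-0.29,"dx":1.0,"dy":-0.43,"dz":-0.25,"grip":1},{"rx":0,"ry":0,"rz":-0.29,"dx":1.0,"dy":-0.43,"dz":-0.25,"grip":1},{"rx":0,"ry":0,"rz":-0.29,"dx":1.0,"dy":-0.43,"dz":-0.25,"grip":1}]'; python3 -c "
from h import *
go([530,-280,280],-17)"
```

```text
clock: 0.72
eef_pos: [417.5, -427.7, 281.4]
orientation: [[0.632, 0.775, 0.002], [0.775, -0.632, 0.003], [0.004, -0.0, -1.0]]
wrist_force: [-0.6, -0.1, -0.4]
width: 0.999
finger_force: 0.0
d [ 0.928 -0.031  0.011] r [ 0.    -0.002 -0.246] t 0.725 pos [ 417.5 -427.7  281.4] F [-0.6 -0.1 -0.4] w 0.999 q [ 0.86  0.49 -0.16  1.5   0.08  1.15  0.01]
```

```bash
python3 -m jog '[{"rx":0,"ry":0,"rz":-0.1,"dx":0.3,"dy":0,"dz":0,"grip":1},{"rx":0,"ry":0,"rz":-0.25,"dx":0.93,"dy":-0.03,"dz":0,"grip":1},{"rx":0,"ry":0,"rz":-0.25,"dx":0.93,"dy":-0.03,"dz":0,"grip":1},{"rx":0,"ry":0,"rz":-0.25,"dx":0.93,"dy":-0.03,"dz":0,"grip":1},{"rx":0,"ry":0,"rz":-0.25,"dx":0.93,"dy":-0.03,"dz":0,"grip":1}]'; python3 -c "
from h import *
go([560,-80,280],-17)"
```

```text
clock: 1.35
eef_pos: [526.6, -287.3, 280.7]
orientation: [[0.298, 0.955, -0.002], [0.955, -0.298, -0.001], [-0.002, -0.002, -1.0]]
wrist_force: [-1.2, 0.0, -0.2]
width: 0.999
finger_force: 0.0
d [ 1.039 -0.149  0.002] r [-0.001  0.001 -0.004] t 1.35 pos [ 526.6 -287.3  280.7] F [-1.2  0.  -0.2] w 0.999 q [ 0.63  0.51 -0.27  1.5   0.14  1.16  0.03]
```

```bash
python3 -m jog '[{"rx":0,"ry":0,"rz":0,"dx":1.0,"dy":-0.15,"dz":0,"grip":1},{"rx":0,"ry":0,"rz":0,"dx":1.0,"dy":-0.15,"dz":0,"grip":1},{"rx":0,"ry":0,"rz":0,"dx":1.0,"dy":-0.15,"dz":0,"grip":1},{"rx":0,"ry":0,"rz":0,"dx":1.0,"dy":-0.15,"dz":0,"grip":1}]' | head -2; python3 -c "
from h import *
go([550,110,240],-17)"
```

```text
clock: 1.85
eef_pos: [558.2, -82.7, 281.5]
d [ 0.909 -0.321  0.209] r [-0.    -0.001  0.   ] t 1.85 pos [558.2 -82.7 281.5] F [0.2 0.1 0.1] w 1.0 q [ 0.31  0.45 -0.31  1.6   0.15  1.12 -0.33]
```

```bash
python3 -m jog '[{"rx":0,"ry":0,"rz":0,"dx":0.95,"dy":-0.33,"dz":0.1,"grip":1},{"rx":0,"ry":0,"rz":0,"dx":0.95,"dy":-0.33,"dz":0.1,"grip":1},{"rx":0,"ry":0,"rz":0,"dx":0.95,"dy":-0.33,"dz":0.1,"grip":1},{"rx":0,"ry":0,"rz":0,"dx":0.95,"dy":-0.33,"dz":0.1,"grip":1},{"rx":0,"ry":0,"rz":0,"dx":0.95,"dy":-0.33,"dz":0.1,"grip":1}]' | head -2; python3 -c "
from h import *
go([516,220.5,190],-17)"
```

```text
clock: 2.48
eef_pos: [551.9, 113.2, 261.0]
d [ 0.46  -0.331  0.354] r [ 0.     0.001 -0.004] t 2.475 pos [551.9 113.2 261. ] F [-0.1  0.1  0.5] w 1.002 q [-0.02  0.47 -0.33  1.63  0.17  1.07 -0.71]
```

```bash
python3 -m jog '[{"rx":0,"ry":0,"rz":0,"dx":0.46,"dy":-0.33,"dz":0.2,"grip":1},{"rx":0,"ry":0,"rz":0,"dx":0.46,"dy":-0.33,"dz":0.4,"grip":1},{"rx":0,"ry":0,"rz":0,"dx":0.46,"dy":-0.33,"dz":0.4,"grip":1},{"rx":0,"ry":0,"rz":0,"dx":0.46,"dy":-0.33,"dz":0.4,"grip":1}]' | head -2; python3 - <<'E'
from h import *
from rig import imaging
import cv2
go([516,220.5,98],-17)
d={n:imaging.camera(n) for n in("scene","top")}; pickle.dump(d,open("c1.pkl","wb"))
crop=lambda n,x,y,w=100,h=75:cv2.resize(d[n]["img"][y:y+h,x:x+w,::-1],(400,300),interpolation=cv2.INTER_NEAREST)
cv2.imwrite("pics/comp1.png",np.hstack([crop("scene",300,195),crop("top",115,155)]))
E
```

```text
clock: 2.98
eef_pos: [516.6, 219.7, 180.7]
d [ 0.004 -0.004  0.413] r [ 0.     0.002 -0.005] t 2.975 pos [516.6 219.7 180.7] F [1.2 0.2 0.1] w 0.999 q [-0.23  0.55 -0.32  1.74  0.22  0.89 -0.96]
```

View pics/comp1.png

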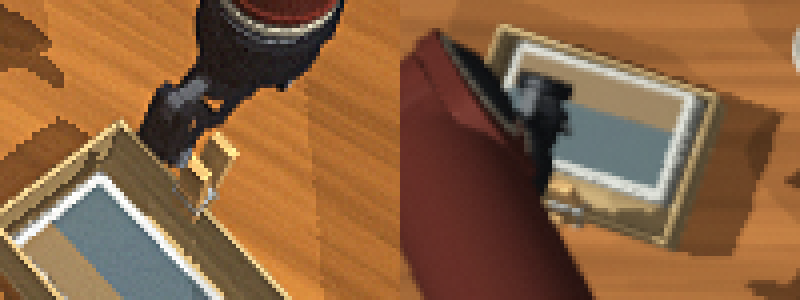

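```bash
cat >> h.py <<'E'
def proj(n,p,D=None):
    c=(D or d)[n]; f=c["img"].shape[0]/2/np.tan(np.radians(c["vfov"]/2)); q=np.linalg.inv(np.array(c["T"]))@np.r_[p,1]
    return np.array([f*q[0]/q[2]+c["cx"],f*q[1]/q[2]+c["cy"]])
E
python3 - <<'E'
from h import *
for p in[(556.7,207.2,194),(476.5,232.2,194),(516.6,219.7,135),(516.6,219.7,194)]:
    for n,x,y,o in(("scene",300,195,0),("top",115,155,400)): print(p,n,((proj(n,p)-[x,y]+.5)*4+[o,0]).round())
E
```

```text
(556.7, 207.2, 194) scene [175. 157.]
(556.7, 207.2, 194) top [555. 136.]
(476.5, 232.2, 194) scene [269.  86.]
(476.5, 232.2, 194) top [516. 244.]
(516.6, 219.7, 135) scene [208. 159.]
(516.6, 219.7, 135) top [552. 199.]
(516.6, 219.7, 194) scene [223. 121.]
(516.6, 219.7, 194) top [535. 190.]
```

```bash
python3 -m jog '[{"rx":0,"ry":0,"rz":0,"dx":0.005,"dy":-0.012,"dz":0.15,"grip":1},{"rx":0,"ry":0,"rz":0,"dx":0.005,"dy":-0.012,"dz":0.3,"grip":1},{"rx":0,"ry":0,"rz":0,"dx":0.005,"dy":-0.012,"dz":0.4,"grip":1},{"rx":0,"ry":0,"rz":0,"dx":0.005,"dy":-0.012,"dz":0.41,"grip":1},{"rx":0,"ry":0,"rz":0,"dx":0.005,"dy":-0.012,"dz":0.41,"grip":0.6}]'; python3 - <<'E'
from h import *
from rig import imaging
import cv2
go([514.3,221,98],-17)
d={n:imaging.camera(n) for n in("scene",)}
crop=lambda n,x,y,w=100,h=75:cv2.resize(d[n]["img"][y:y+h,x:x+w,::-1],(600,450),interpolation=cv2.INTER_NEAREST)
cv2.imwrite("pics/comp2.png",crop("scene",300,195))
E
```

```text
clock: 3.7
eef_pos: [515.4, 223.4, 100.7]
orientation: [[0.298, 0.954, 0.003], [0.954, -0.298, 0.0], [0.001, 0.002, -1.0]]
wrist_force: [-0.6, 0.9, -0.1]
width: 0.82
finger_force: 0.0
d [-0.013 -0.001  0.013] r [ 0.002 -0.001 -0.004] t 3.7 pos [515.4 223.4 100.7] F [-0.6  0.9 -0.1] w 0.82 q [-0.27  0.65 -0.29  1.82  0.27  0.7  -1.01]
```

View pics/comp2.png

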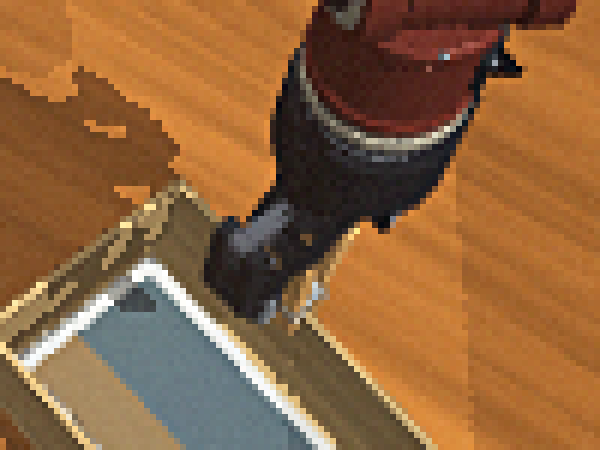

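```bash
python3 -m jog '[{"rx":0,"ry":0,"rz":0,"dx":-0.011,"dy":0,"dz":0.01,"grip":0.5},{"rx":0,"ry":0,"rz":0,"dx":-0.011,"dy":0,"dz":0.01,"grip":0.3},{"rx":0,"ry":0,"rz":0,"dx":-0.011,"dy":0,"dz":0.01,"grip":0.0},{"rx":0,"ry":0,"rz":0,"dx":-0.011,"dy":0,"dz":0.01,"grip":0.0},{"rx":0,"ry":0,"rz":0,"dx":-0.011,"dy":0,"dz":0.01,"grip":0.0},{"rx":0,"ry":0,"rz":0,"dx":-0.011,"dy":0,"dz":0.01,"grip":0.0}]'
```

```text
clock: 4.5
eef_pos: [513.0, 222.2, 97.3]
orientation: [[0.296, 0.955, -0.0], [0.955, -0.296, 0.0], [-0.0, -0.0, -1.0]]
wrist_force: [0.2, 0.3, -0.1]
width: 0.204
finger_force: 62.7
```

```bash
python3 -m jog '[{"rx":0,"ry":0,"rz":0,"dx":0,"dy":0,"dz":-0.05,"grip":0},{"rx":0,"ry":0,"rz":0,"dx":0,"dy":0,"dz":-0.12,"grip":0},{"rx":0,"ry":0,"rz":0,"dx":0,"dy":0,"dz":-0.3,"grip":0},{"rx":0,"ry":0,"rz":0,"dx":0,"dy":0,"dz":-0.5,"grip":0},{"rx":0,"ry":0,"rz":0,"dx":0,"dy":0,"dz":-0.75,"grip":0},{"rx":0,"ry":0,"rz":0,"dx":0,"dy":0,"dz":-0.98,"grip":0},{"rx":0,"ry":0,"rz":0,"dx":0,"dy":0,"dz":-0.98,"grip":0}]'; python3 -c "
from h import *
go([560,70,290],1.2)"
```

```text
clock: 5.38
eef_pos: [514.9, 223.7, 298.9]
orientation: [[0.296, 0.955, 0.01], [0.955, -0.296, 0.005], [0.008, 0.008, -1.0]]
wrist_force: [0.3, -0.2, -0.9]
width: 0.202
finger_force: 62.7
d [-0.668  0.443  0.043] r [ 0.006 -0.004 -0.205] t 5.375 pos [514.9 223.7 298.9] F [ 0.3 -0.2 -0.9] w 0.202 q [-0.21  0.43 -0.36  1.58  0.16  1.15 -0.91]
```

```bash
python3 -m jog '[{"rx":0,"ry":0,"rz":-0.05,"dx":-0.15,"dy":0.1,"dz":0,"grip":0},{"rx":0,"ry":0,"rz":-0.12,"dx":-0.35,"dy":0.25,"dz":0,"grip":0},{"rx":0,"ry":0,"rz":-0.2,"dx":-0.6,"dy":0.4,"dz":0,"grip":0},{"rx":0,"ry":0,"rz":-0.2,"dx":-0.85,"dy":0.5,"dz":0,"grip":0},{"rx":0,"ry":0,"rz":-0.2,"dx":-1.0,"dy":0.55,"dz":0,"grip":0},{"rx":0,"ry":0,"rz":-0.2,"dx":-1.0,"dy":0.55,"dz":0,"grip":0}]'; python3 -c "
from h import *
go([569,-150,290],1.2)"
```

```text
clock: 6.12
eef_pos: [558.3, -5.8, 292.5]
orientation: [[-0.006, 1.0, -0.002], [1.0, 0.006, -0.002], [-0.002, -0.002, -1.0]]
wrist_force: [-0.2, 0.1, -0.6]
width: 0.205
finger_force: 62.7
d [-0.721  0.049  0.014] r [-0.001  0.001 -0.009] t 6.125 pos [558.3  -5.8 292.5] F [-0.2  0.1 -0.6] w 0.205 q [ 0.23  0.44 -0.39  1.59  0.18  1.15 -0.2 ]
```

```bash
python3 -m jog '[{"rx":0,"ry":0,"rz":0,"dx":-0.15,"dy":0.01,"dz":0,"grip":0},{"rx":0,"ry":0,"rz":0,"dx":-0.4,"dy":0.03,"dz":0,"grip":0},{"rx":0,"ry":0,"rz":-0.009,"dx":-0.65,"dy":0.05,"dz":0,"grip":0},{"rx":0,"ry":0,"rz":-0.009,"dx":-0.9,"dy":0.05,"dz":0,"grip":0},{"rx":0,"ry":0,"rz":-0.009,"dx":-1.0,"dy":0.05,"dz":0,"grip":0}]' | head -2;  python3 -m jog '[{"rx":0,"ry":0,"rz":0,"dx":-0.12,"dy":0,"dz":0.1,"grip":0},{"rx":0,"ry":0,"rz":0,"dx":-0.2,"dy":0,"dz":0.25,"grip":0},{"rx":0,"ry":0,"rz":0,"dx":-0.2,"dy":0,"dz":0.3,"grip":0},{"rx":0,"ry":0,"rz":0,"dx":-0.2,"dy":0,"dz":0.3,"grip":0}]';python3 - <<'E'
from h import *
from rig import imaging
import cv2
go([569.5,-245,217],1.2)
d={n:imaging.camera(n) for n in("scene","top")}; pickle.dump(d,open("c2.pkl","wb"))
crop=lambda n,x,y,w=100,h=75:cv2.resize(d[n]["img"][y:y+h,x:x+w,::-1],(400,300),interpolation=cv2.INTER_NEAREST)
cv2.imwrite("pics/comp3.png",np.hstack([crop("scene",165,130),crop("top",255,160)]))
E
```

```text
clock: 6.75
eef_pos: [570.9, -203.8, 292.6]
clock: 7.25
eef_pos: [572.6, -238.9, 232.2]
orientation: [[-0.03, 1.0, -0.002], [1.0, 0.03, 0.003], [0.003, -0.002, -1.0]]
wrist_force: [1.0, 0.9, -0.7]
width: 0.208
finger_force: 62.7
d [-0.03  -0.016  0.076] r [-0.001 -0.002  0.006] t 7.25 pos [ 572.6 -238.9  232.2] F [ 1.   0.9 -0.7] w 0.208 q [ 0.57  0.59 -0.35  1.5   0.21  1.09  0.2 ]
```

View pics/comp3.png

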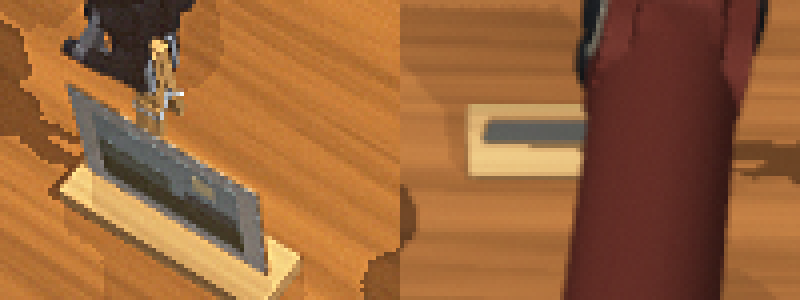

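```bash
python3 - <<'E'
from h import *
import cv2
D=pickle.load(open("c2.pkl","rb"))
cv2.imwrite("pics/z3.png",cv2.resize(D["scene"]["img"][130:180,175:241,::-1],(792,600),interpolation=cv2.INTER_CUBIC))
c=np.array([572.6,-238.9,232.2-12.3]);x=np.array([1,.025,0]);y=np.array([-.025,1,0]);z=np.array([0,0,1])
o=[175,130]
for nm,p in dict(coil=c,coilL=c+11*y,coilR=c-11*y,tip=c-40*z,tipNear=c-40*z-8.5*x,tipFar=c-40*z+8.5*x,tipFarL=c-40*z+8.5*x+11*y,tipNearL=c-40*z-8.5*x+11*y,top=c+50*z,edge=np.array([569.3,-245.2,145])).items():
    print(nm,((proj("scene",p,D)-o+.5)*12).round())
E
```

```text
coil [345. 264.]
coilL [382. 285.]
coilR [307. 243.]
tip [364. 360.]
tipNear [385. 336.]
tipFar [342. 385.]
tipFarL [379. 406.]
tipNearL [422. 356.]
top [320. 137.]
edge [368. 419.]
```

View pics/z3.png

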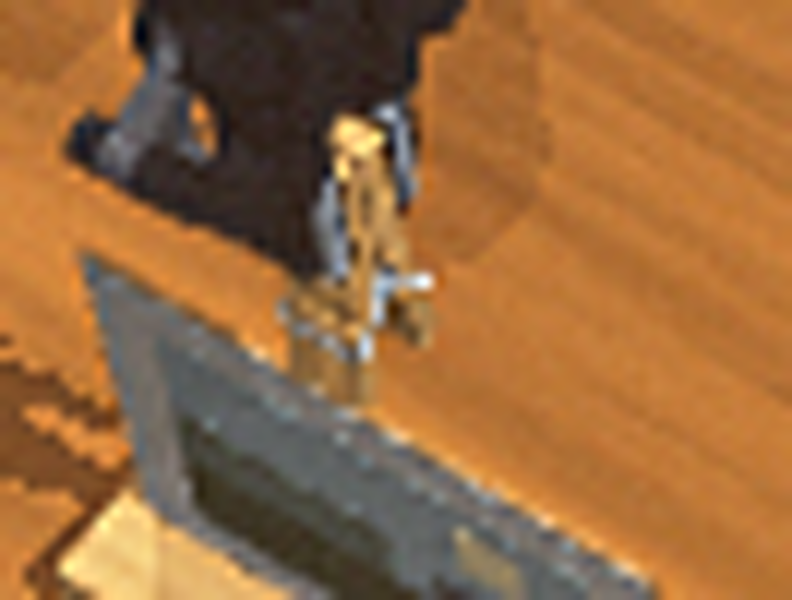

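```bash
python3 -m jog '[{"rx":0,"ry":0.002,"rz":0.005,"dx":-0.03,"dy":-0.016,"dz":0.03,"grip":0},{"rx":0,"ry":0,"rz":0.005,"dx":-0.03,"dy":-0.016,"dz":0.06,"grip":0},{"rx":0,"ry":0,"rz":0.005,"dx":-0.03,"dy":-0.016,"dz":0.06,"grip":0},{"rx":0,"ry":0,"rz":0.005,"dx":-0.03,"dy":-0.016,"dz":0.06,"grip":0}]'; python3 -c "
from h import *
go([569.3,-245.2,179],1.2)"
```

```text
clock: 7.85
eef_pos: [569.8, -247.2, 221.5]
orientation: [[-0.02, 1.0, 0.0], [1.0, 0.02, 0.0], [0.0, 0.0, -1.0]]
wrist_force: [0.2, 0.8, -0.7]
width: 0.205
finger_force: 62.7
d [ 0.01  -0.002  0.212] r [ 0.    -0.    -0.001] t 7.85 pos [ 569.8 -247.2  221.5] F [ 0.2  0.8 -0.7] w 0.205 q [ 0.58  0.6  -0.34  1.52  0.22  1.06  0.2 ]
```

```bash
python3 -m jog '[{"rx":0,"ry":0,"rz":0,"dx":0.01,"dy":-0.002,"dz":0.03,"grip":0},{"rx":0,"ry":0,"rz":0,"dx":0.01,"dy":-0.002,"dz":0.06,"grip":0},{"rx":0,"ry":0,"rz":0,"dx":0.01,"dy":-0.002,"dz":0.09,"grip":0},{"rx":0,"ry":0,"rz":0,"dx":0.01,"dy":-0.002,"dz":0.11,"grip":0},{"rx":0,"ry":0,"rz":0,"dx":0.01,"dy":-0.002,"dz":0.13,"grip":0},{"rx":0,"ry":0,"rz":0,"dx":0.01,"dy":-0.002,"dz":0.14,"grip":0},{"rx":0,"ry":0,"rz":0,"dx":0.01,"dy":-0.002,"dz":0.14,"grip":0},{"rx":0,"ry":0,"rz":0,"dx":0.01,"dy":-0.002,"dz":0.14,"grip":0}]'; python3 - <<'E'
from h import *
from rig import imaging,get_state
import cv2
p=get_state()["eef_pos"]
D={"scene":imaging.camera("scene")}
cv2.imwrite("pics/z4.png",cv2.resize(D["scene"]["img"][130:180,175:241,::-1],(792,600),interpolation=cv2.INTER_CUBIC))
c=p-[0,0,12.3];x=np.array([1,.02,0]);y=np.array([-.02,1,0]);z=np.array([0,0,1]);o=[175,130]
print(p)
for nm,q in dict(coil=c,coilL=c+11*y,tipFarL=c-40*z+8.5*x+11*y,tipFarR=c-40*z+8.5*x-11*y,tipNearL=c-40*z-8.5*x+11*y,top=c+50*z,edge=np.array([569.3,-245.2,145]),edgeL=np.array([569.3,-245.2,145])+11*y).items():
    print(nm,((proj("scene",q,D)-o+.5)*12).round())
E
```

```text
clock: 8.85
eef_pos: [569.3, -245.4, 193.5]
orientation: [[-0.02, 1.0, 0.0], [1.0, 0.02, -0.0], [-0.0, 0.0, -1.0]]
wrist_force: [0.3, 0.0, -1.5]
width: 0.206
finger_force: 62.7
[ 569.33160517 -245.38562955  193.54263389]
coil [350. 335.]
coilL [387. 356.]
tipFarL [383. 472.]
tipFarR [312. 430.]
tipNearL [425. 423.]
top [326. 214.]
edge [368. 419.]
edgeL [403. 439.]
```

View pics/z4.png

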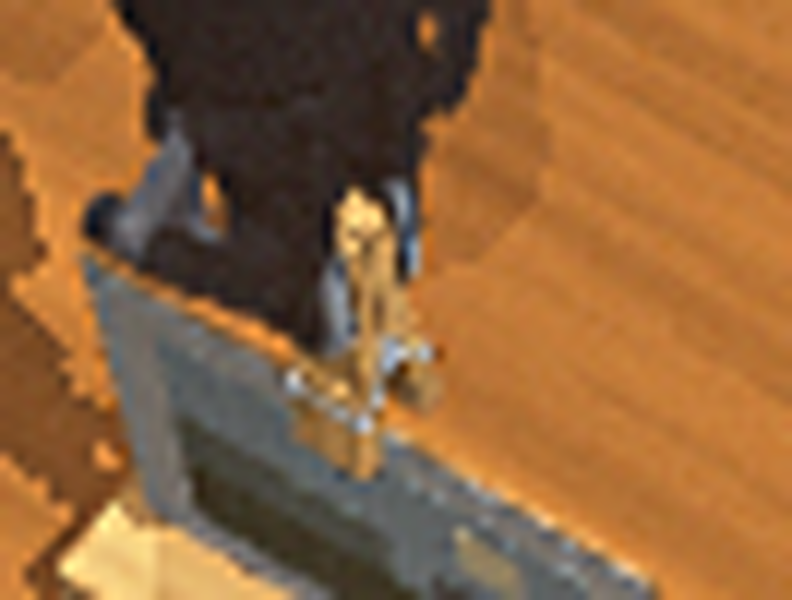

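```bash
python3 -m jog '[{"rx":0,"ry":0,"rz":0,"dx":0,"dy":0,"dz":0.02,"grip":0},{"rx":0,"ry":0,"rz":0,"dx":0,"dy":0,"dz":0.04,"grip":0},{"rx":0,"ry":0,"rz":0,"dx":0,"dy":0,"dz":0.06,"grip":0},{"rx":0,"ry":0,"rz":0,"dx":0,"dy":0,"dz":0.075,"grip":0},{"rx":0,"ry":0,"rz":0,"dx":0,"dy":0,"dz":0.075,"grip":0},{"rx":0,"ry":0,"rz":0,"dx":0,"dy":0,"dz":0.075,"grip":0},{"rx":0,"ry":0,"rz":0,"dx":0,"dy":0,"dz":0.075,"grip":0}]'; python3 - <<'E'
from h import *
from rig import imaging,get_state
import cv2
p=get_state()["eef_pos"]
D={"scene":imaging.camera("scene")}
pickle.dump(D,open("c4.pkl","wb"))
cv2.imwrite("pics/z5.png",cv2.resize(D["scene"]["img"][130:180,175:241,::-1],(792,600),interpolation=cv2.INTER_CUBIC))
c=p-[0,0,12.3];x=np.array([1,.02,0]);y=np.array([-.02,1,0]);z=np.array([0,0,1]);o=[175,130]
print(p)
for nm,q in dict(coil=c,coilL=c+11*y,tipFarL=c-40*z+8.5*x+11*y,tipFarR=c-40*z+8.5*x-11*y,tipNearL=c-40*z-8.5*x+11*y,top=c+50*z,edgeL=np.array([569.3,-245.2,145])+11*y).items():
    print(nm,((proj("scene",q,D)-o+.5)*12).round())
E
```

```text
clock: 9.78
eef_pos: [569.3, -245.4, 178.5]
orientation: [[-0.02, 1.0, 0.0], [1.0, 0.02, -0.0], [-0.0, 0.0, -1.0]]
wrist_force: [-0.2, 0.7, -0.3]
width: 0.202
finger_force: 62.7
[ 569.3162012  -245.42472998  178.52441647]
coil [357. 370.]
coilL [393. 391.]
tipFarL [390. 504.]
tipFarR [319. 463.]
tipNearL [431. 456.]
top [333. 251.]
edgeL [403. 439.]
```

View pics/z5.png

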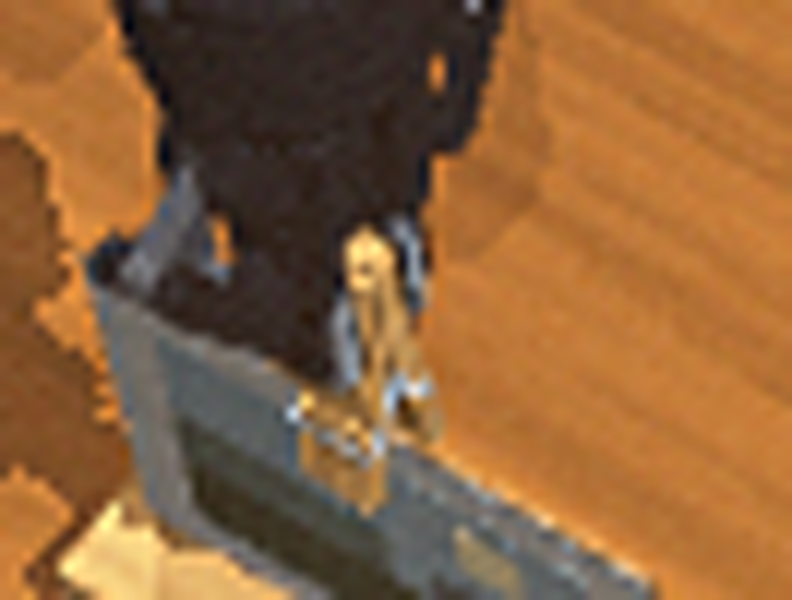

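```bash
python3 -m jog '[{"rx":0,"ry":0,"rz":0,"dx":0,"dy":0,"dz":0.005,"grip":0},{"rx":0,"ry":0,"rz":0,"dx":0,"dy":0,"dz":0.01,"grip":0},{"rx":0,"ry":0,"rz":0,"dx":0,"dy":0,"dz":0.01,"grip":0},{"rx":0,"ry":0,"rz":0,"dx":0,"dy":0,"dz":0.01,"grip":0}]' && python3 -c "
from rig import ticket
print(ticket.hand_in())"
```

```text
clock: 10.32
eef_pos: [569.2, -245.4, 176.3]
orientation: [[-0.02, 1.0, 0.0], [1.0, 0.02, 0.0], [0.0, 0.0, -1.0]]
wrist_force: [0.3, 0.8, -0.8]
width: 0.204
finger_force: 62.7
the job is handed in; nothing more can be done
None
```

The clip is off the box and held open, upright, around the middle of the print's top edge, with the edge about 20 mm inside the jaws by calculation. I handed the job in at 10.3 s; the last picture, taken before the final 2 mm lowering, showed the print unmoved and the jaws either side of the card.

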